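# Dock the bottle carrier on the bench anchor pin

### The arm

A 7-joint arm with a two-finger parallel gripper is mounted at the origin on the work surface. World frame = base frame: x ahead of the robot, y to its left, z up, the work surface at z = 0. Lengths are in m, angles in rad, forces in N, time in s.
With the tool pointing down it reaches from about 0.35 to 0.9 m from the base axis. Payload 8.1 kg.
Tool frame: the origin (TCP) lies midway between the tips of the shut fingers; the grasp point (between the pads) lies 19 mm behind it; x points along the fingers, z is the direction in which the jaws open and shut, and the axes are right-handed (so a half turn about x gives the same grasp; the last joint's range is limited). The gripper opens to 92 mm and grips with 3 to 60 N. Pads are 19 mm wide; open, the fingers measure 130 mm over their backs; the gripper's body (75 mm by 190 mm) begins 47 mm behind the grasp point.
Start: joints at [-1.264, 0.434, 0.025, 1.573, -0.012, 1.134, -0.075], TCP at [0.249, 0.573, 0.227] pointing down, gripper open.
Joint ranges: [-2.62, 2.62], [-0.44, 2.09], [-1.27, 1.32], [0.08, 2.57], [-1.32, 4.46], [0.12, 2], [-2.74, 2.74]. Speed limits (rad/s): [2.22, 2.22, 3.01, 3.01, 3.14, 3.14, 3.14].

### API

Orientations are given as a rotation vector (axis times angle).
In Python, from cell import arm, optics, finder gives the robot as it stands.
- The arm moves only by the tool send_rows, never from a script. Its argument "rows" is a list that holds one entry, the list of rows, each a list of 7 numbers: the shift along the tool's x, y, z in mm, then the turn, a rotation vector about the tool's x, y, z in degrees, then the opening in per cent of the stroke, from 0 (shut) to 100 (fully open). A call has exactly 8 rows; each row is the pose to reach, as a shift and turn from the pose commanded when the call began, along the tool's axes at that moment; what a row does not reach only later rows make up. A row lasts 1/10 s, in which the tool goes at most 50 mm and 8.59 degrees, less where a joint would pass 70% of its speed; a pose out of reach is approached as far as the arm can. A call with a gripper value outside its range is refused whole. The fingers move at their own pace and stop on an object; "grip_force" is the grip in N (left out, the last holds). Time passes only in rows, so rows that repeat a pose let the fingers close, or fill a call up. It gives the time, the measured TCP pose, the force and the opening at its end, in the units of the state.
- arm.observe(): the state, without advancing time (a new reading comes with each control period).
- optics.get_image(name): name is "scene" or "top" or "wrist"; returns (picture, depth): 384x512x3 uint8, red, green, blue; 384x512 float32, m along the optical axis (not along the pixel's ray), 0 where there is no reading.
- optics.get_calibration(name): a dict with "camera_matrix" (3x3 intrinsics, pixels), "position" and "orientation" of the camera in the world; the wrist camera has in their place "T_tool_cam" (4x4, takes a point from camera to tool coordinates, whose origin is the TCP and whose axes are the tool frame's). Camera axes: x right, y up, looking along -z (the intrinsics and any distortion apply to the point x, -y, -z); pixel columns grow to the right and rows downward; lengths in m; the calibration is good to about 2 mm. A picture is of the moment at which its call begins: read the wrist's pose just before it. get_calibration takes no time and is no camera call.
- arm.sign_off(): hands the job in, once; it reports no verdict.
Trained networks look in the newest picture that a camera, given by its name, has taken for a name from the list of things; names that differ only in an ending like _2 or _b are one class to them, and where a whole thing is asked for, a point or a joint stands for the part that bears it (a point fixed in the world has none). Each returns a list of dicts, best first, with "confidence" (0 to 1); they miss things now and then, are a little off and sometimes report something else, mostly with a low value. They report only what shows in the picture. A call takes as long as a camera call. They do not tell look-alikes from the thing itself.
- finder.search_frame(camera, thing): "bbox" ([left, top, width, height] in pixels, round what is visible of it).
- finder.regions_of(camera, thing): "region" (384x512 bool, what is visible of it) and "bbox" ([left, top, width, height] in pixels, round what is visible of it).
- finder.place_of(camera, thing): "xy" ([column, row] in pixels: a listed point, or the origin of a listed thing).
The state is a dict: "clock": time; "joints": joint angles; "dq": joint speeds; "joint_efforts": joint torques, N m; "position": TCP position; "ee_rot": TCP orientation; "force": force on the tool from outside, world axes, zero at the start; "ft_torque": the same for the moment, N m; "width": opening from 0.0 (shut) to 1.0 (fully open).
Only numpy, scipy, OpenCV 4.12 (cv2) and the standard library are available. Lean on these libraries where they do the work, as an engineer would, in place of code of your own. Each camera call takes 0.05 s, during which the arm holds its last target.

### The job

Push the green bottle carrier along the bench so that the mouth of its hook runs onto the upright anchor pin, and keep pushing until the red sprung latch has swung in and snapped shut behind the pin. Keep the carrier flat on the bench, leave the beaker and the two bottles standing around it where they are, and let go and back away at the end.

Things in the scene. Friction and masses are not known exactly. Their poses are not given: they have to be found in the camera images.
- carrier: Loose green bottle carrier, 0.4 to 0.65 kg, on slippery glides (slides at 1 to 3 N), steel hook in front, 187 mm long. Origin: centre of its underside, on the bench; x forward (to the hook's mouth), z up. Tray 90 (x) by 150 (y) mm, z 4 to 46; its flat rear wall (x = -45) is where to push. Three amber jars fixed in it in a row at x = +16 (42 mm diameter, tops at z = 85); behind them it is empty.
- throat (a point): On the carrier at x = 69, y = 2, z = 25 mm, axes as the carrier's: where the pin's axis stands when fully in. The pin then touches the throat's floor (x = 60). Jaws (z 18 to 32 mm) have inner faces at y = -12 and y = +17 to +21 mm, so the pin has some side play. The latch shuts once the pin's axis is at carrier x = 78 mm or less; push until the pin meets the floor.
- mouth (a point): On the carrier at x = 142, y = 2, z = 25 mm, axes as the carrier's: middle of the hook's mouth, between the tips of two flared guides (tips at y = -40 and +44, clear width about 75 mm). They narrow to the jaws at x = 113 mm and lead the pin in.
- latch (a joint): Red latch bar, 31 mm long, 6 mm thick, on a vertical hinge at carrier x = 111, y = 17 mm. 0 = shut (spans the mouth, pointing to carrier -y); grows to 1.45 rad as its tip swings in towards the tray. A light spring shuts it (1 to 2 N at the tip; pushing the pin through takes 5 to 15 N); it cannot swing outward. The pin pushes it open; it snaps back to 0 once the pin is past its tip.
- pin (a point): On the axis of the fixed upright steel pin, 25 mm above the bench. Pin 18 mm diameter, 58 mm high, yellow top, on a 5 mm high flange: a 20 mm radius disc with a 40 mm wide tail reaching 75 mm away from the carrier; this point's x axis points along the tail. The hook passes over the flange and may come at any heading within 0.5 rad of that axis.
- beaker: Loose glass beaker, 70 mm diameter, 90 mm high, beside the pin or the carrier, left or right. Origin: centre of its underside.
- wash_bottle: Loose white bottle with red cap, 64 mm diameter, 160 mm high, beside the pin or the carrier, left or right. Origin: centre of its underside.
- reagent_bottle: Loose amber bottle with black cap, 60 mm diameter, 120 mm high, beside the pin or the carrier, left or right. Origin: centre of its underside.
Things that resemble listed ones, but are neither listed nor needed, are in the scene too. Several things look just like the carrier: the one meant starts nearest to the robot's base.

How it is judged:
By the outcome, as a careful person would: the job done as asked, in the order asked, and still so for the second after the job is handed in, with the robot touching nothing.
It also fails if it takes over 45 s, if anything falls off the work surface, if the arm or the gripper's body presses on something with over 40 N, if the wrist force passes 120 N, or if a joint passes its speed limit or range.

## Working session

There is one attempt and no reset: what is moved stays moved. The work goes in short steps, Python scripts to look and compute and a tool call to move; the robot and the scene stay as the last step left them, time stands still between calls to the robot, and variables do not carry over. Pictures are saved under pics/ and viewed, and the job is handed in when it is done.

Besides the shell and the picture viewer there is one more tool, called after "Emit:" as name(argument=value, ...) on one line, values as JSON. send_rows: Moves the arm, as the interface text tells. Its arguments: {"type":"object","properties":{"rows":{"type":"array"},"grip_force":{"type":"number"}},"required":["rows"]}

```bash
ls; mkdir -p pics
cat > h.py <<'E'
import numpy as np,cv2
from scipy.spatial.transform import Rotation as R
from cell import arm,optics,finder
def cam(name,st=None):
    c=optics.get_calibration(name);K=np.array(c["camera_matrix"])
    if "T_tool_cam" in c:
        T=np.eye(4);T[:3,:3]=R.from_rotvec(st["ee_rot"]).as_matrix();T[:3,3]=st["position"]
        T=T@np.array(c["T_tool_cam"])
        return K,T[:3,:3],T[:3,3],c
    o=np.array(c["orientation"])
    Rm=o if o.shape==(3,3) else (R.from_rotvec(o).as_matrix() if o.size==3 else R.from_quat(o).as_matrix())
    return K,Rm,np.array(c["position"]),c
def ray(C,u,v):
    K,Rm,p,_=C
    d=np.array([(u-K[0,2])/K[0,0],-(v-K[1,2])/K[1,1],-1.0])
    return p,Rm@d
def onz(C,u,v,z):
    p,d=ray(C,u,v);return p+d*(z-p[2])/d[2]
def proj(C,P):
    K,Rm,p,_=C
    q=Rm.T@(np.array(P,float)-p)
    return K[0,0]*q[0]/-q[2]+K[0,2],K[1,1]*q[1]/q[2]+K[1,2]
def cloud(C,D):
    K,Rm,p,_=C
    v,u=np.mgrid[:D.shape[0],:D.shape[1]]
    q=np.stack([(u-K[0,2])/K[0,0]*D,-(v-K[1,2])/K[1,1]*D,-D],-1)
    return q@Rm.T+p
def save(n,img):cv2.imwrite("pics/"+n+".png",cv2.cvtColor(img,cv2.COLOR_RGB2BGR))
E
python3 - <<'E'
from h import *
st=arm.observe();print(st)
for n in ["scene","top","wrist"]:
    im,d=optics.get_image(n);save(n+"0",im);np.savez("pics/"+n+"0.npz",im=im,d=d)
    c=optics.get_calibration(n);print(n,{k:np.round(np.array(v),4).tolist() if k!='x' else 0 for k,v in c.items() if not isinstance(v,str)})
E
```

```text
pics
{'clock': 0.0, 'joints': array([-1.26361979,  0.43522387,  0.02495348,  1.57404894, -0.01158083,
        1.13399205, -0.07511772]), 'dq': array([-7.29315316e-04, -8.31841819e-04,  1.79497925e-03, -7.36206026e-05,
       -2.50166399e-03, -4.25731074e-04,  2.90994158e-04]), 'joint_efforts': array([-1.08710599e-03, -6.67866254e+01,  9.84408706e-01, -3.14431107e+01,
       -6.05298160e-02,  4.36273345e-02,  1.49655743e-04]), 'position': array([0.24885569, 0.57279191, 0.22596282]), 'ee_rot': array([-0.9031765 ,  1.37687797,  0.90160034]), 'force': array([-0.18535436,  0.45676525,  0.37680841]), 'ft_torque': array([0.03347431, 0.01275452, 0.02438326]), 'width': 0.9999232096020044}
scene {'camera_matrix': [[392.4311, 0.0, 257.2574], [0.0, 392.4311, 198.2278], [0.0, 0.0, 1.0]], 'position': [1.388, 0.496, 0.7612], 'orientation': [0.5044, 1.0484, 2.0553]}
top {'camera_matrix': [[439.1781, 0.0, 253.0964], [0.0, 439.1781, 195.0061], [0.0, 0.0, 1.0]], 'position': [0.4493, -0.1179, 1.3217], 'orientation': [0.1017, -0.0901, -1.5823]}
wrist {'camera_matrix': [[338.7063, 0.0, 263.7206], [0.0, 338.7063, 194.0391], [0.0, 0.0, 1.0]], 'T_tool_cam': [[-0.0015, 0.2864, -0.9581, -0.1584], [0.0001, 0.9581, 0.2864, 0.0769], [1.0, 0.0003, -0.0015, -0.0006], [0.0, 0.0, 0.0, 1.0]]}
```

View pics/scene0.png

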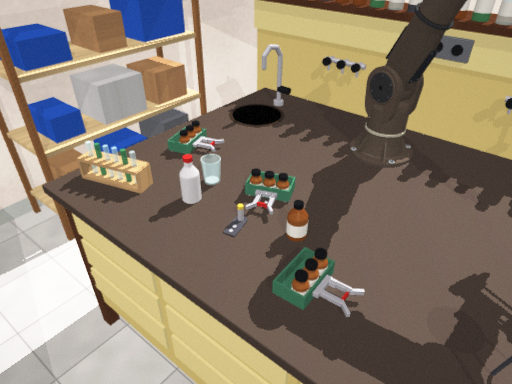

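View pics/top0.png

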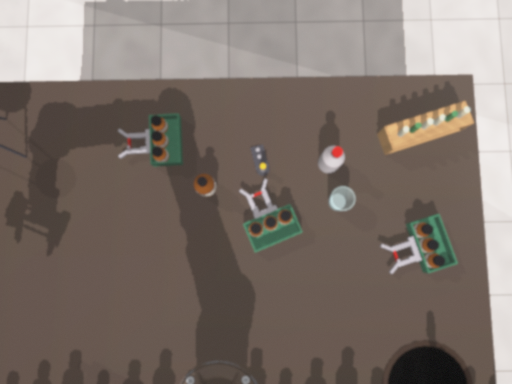

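Run:
```python
from h import *
C=cam("top")
optics.get_image("top")
for n in ["carrier","pin","throat","mouth","beaker","wash_bottle","reagent_bottle"]:
    z={"pin":.025,"throat":.025,"mouth":.025}.get(n,0)
    for r in finder.place_of("top",n): print(n,np.round(r["xy"],1),round(r["confidence"],2),np.round(onz(C,*r["xy"],z),4))
optics.get_image("scene");C=cam("scene")
for n in ["carrier","pin","throat","mouth","beaker","wash_bottle","reagent_bottle"]:
    z={"pin":.025,"throat":.025,"mouth":.025}.get(n,0)
    for r in finder.place_of("scene",n): print("S",n,np.round(r["xy"],1),round(r["confidence"],2),np.round(onz(C,*r["xy"],z),4))
```

```text
carrier [272.6 225.4] 0.84 [ 0.5183 -0.1666  0.    ]
carrier [429.8 244.8] 0.66 [ 0.4542 -0.634   0.    ]
carrier [166.5 143.9] 0.6 [0.7736 0.1555 0.    ]
pin [260.7 166.9] 0.6 [ 0.6927 -0.1333  0.025 ]
throat [410.2 253.4] 0.95 [ 0.43   -0.5656  0.025 ]
throat [145.2 141.2] 0.88 [0.7768 0.2149 0.025 ]
throat [260.8 207.9] 0.76 [ 0.5693 -0.1317  0.025 ]
mouth [382.3 260.2] 0.82 [ 0.4114 -0.4834  0.025 ]
mouth [116.8 142.3] 0.61 [0.7747 0.301  0.025 ]
mouth [251.8 181.1] 0.59 [ 0.65   -0.1061  0.025 ]
beaker [336.6 201.8] 0.61 [ 0.5869 -0.3613  0.    ]
wash_bottle [328.5 164. ] 0.87 [ 0.7033 -0.3408  0.    ]
reagent_bottle [203.7 190.6] 0.78 [0.6268 0.0407 0.    ]
S carrier [270.7 189.3] 0.9 [ 0.4977 -0.1666  0.    ]
S carrier [186.3 145.1] 0.73 [ 0.4659 -0.6256  0.    ]
S carrier [238.1 215.5] 0.3 [ 0.6774 -0.1565  0.    ]
S pin [239.5 213.8] 0.62 [ 0.6918 -0.1374  0.025 ]
S throat [266.1 199.3] 0.95 [ 0.5811 -0.1216  0.025 ]
S throat [200.9 142.4] 0.88 [ 0.4435 -0.5611  0.025 ]
S throat [327.1 289.3] 0.57 [0.7791 0.223  0.025 ]
S mouth [354.9 301.4] 0.81 [0.7693 0.2928 0.025 ]
S mouth [258.5 206.4] 0.8 [ 0.6259 -0.1165  0.025 ]
S mouth [219.3 144.2] 0.78 [ 0.4074 -0.4943  0.025 ]
S beaker [212.9 178.6] 0.94 [ 0.5761 -0.366   0.    ]
S wash_bottle [193.3 198.5] 0.86 [ 0.7041 -0.3307  0.    ]
S wash_bottle [238.7 210.2] 0.59 [ 0.6558 -0.1731  0.    ]
S reagent_bottle [299.6 235.5] 0.62 [0.633 0.045 0.   ]
```

Run:
```python
from h import *
im=np.load("pics/top0.npz")["im"];d=np.load("pics/top0.npz")["d"]
C=cam("top");P=cloud(C,d)
crop=im[130:265,180:370];save("crop0",cv2.resize(crop,None,fx=4,fy=4,interpolation=cv2.INTER_CUBIC))
hsv=cv2.cvtColor(im,cv2.COLOR_RGB2HSV)
g=(hsv[...,0]>50)&(hsv[...,0]<90)&(hsv[...,1]>100)&(hsv[...,2]>40)
win=np.zeros_like(g);win[190:265,230:315]=1
m=g&win
print(m.sum())
z=P[...,2]
mt=m&(z>.036)&(z<.056);print("rim",mt.sum(), np.percentile(z[m],[5,50,95]))
pts=P[mt][:,:2].astype(np.float32)
r=cv2.minAreaRect(pts);print("depth rect",r)
# colour-based on z=.046
vs,us=np.nonzero(m);q=np.array([onz(C,u,v,.046)[:2] for u,v in zip(us,vs)],np.float32)
print("pix rect",cv2.minAreaRect(q))
y=(hsv[...,0]>20)&(hsv[...,0]<35)&(hsv[...,1]>130)&(hsv[...,2]>120)
w2=np.zeros_like(g);w2[140:185,240:285]=1
vs,us=np.nonzero(y&w2);print("yellow",us.mean(),vs.mean(),len(us),onz(C,us.mean(),vs.mean(),.058),P[vs,us].mean(0))
S=np.load("pics/scene0.npz");C2=cam("scene");P2=cloud(C2,S["d"]);h2=cv2.cvtColor(S["im"],cv2.COLOR_RGB2HSV)
y=(h2[...,0]>20)&(h2[...,0]<35)&(h2[...,1]>130)&(h2[...,2]>120);w2=np.zeros_like(g);w2[195:225,225:255]=1
vs,us=np.nonzero(y&w2);print("yellowS",us.mean(),vs.mean(),len(us),onz(C2,us.mean(),vs.mean(),.055),P2[vs,us].mean(0))
g=(h2[...,0]>50)&(h2[...,0]<90)&(h2[...,1]>100)&(h2[...,2]>30);w=np.zeros_like(g);w[165:210,240:305]=1
m=g&w;q=P2[m];print("S",len(q),np.percentile(q[:,2],[5,50,95]));q=q[(q[:,2]>0.0)&(q[:,2]<.06)];print(cv2.minAreaRect(q[:,:2].astype(np.float32)))
save("crop1",cv2.resize(S["im"][150:250,200:330],None,fx=6,fy=6,interpolation=cv2.INTER_CUBIC))
```

```text
16
rim 0 [0.00529777 0.00937705 0.01302991]
depth rect ((0.0, 0.0), (0.0, 0.0), 0.0)
pix rect ((0.496367484331131, -0.18742890655994415), (0.03582819923758507, 0.08828827738761902), 18.82137680053711)
yellow 262.5 165.5 32 [ 0.69055824 -0.13823463  0.058     ] [ 0.69210406 -0.13835261  0.05014975]
yellowS 239.825 205.775 40 [ 0.69024653 -0.13656132  0.055     ] [ 0.67636009 -0.14927186  0.04102405]
S 422 [0.01112267 0.0353315  0.04610048]
((0.5115829706192017, -0.15934446454048157), (0.09379078447818756, 0.15108749270439148), 22.2427921295166)
```

View pics/crop0.png

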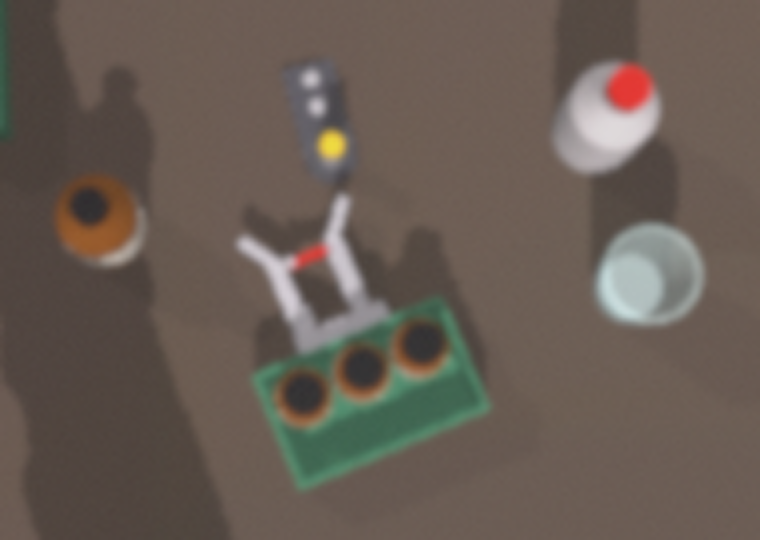

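View pics/crop1.png

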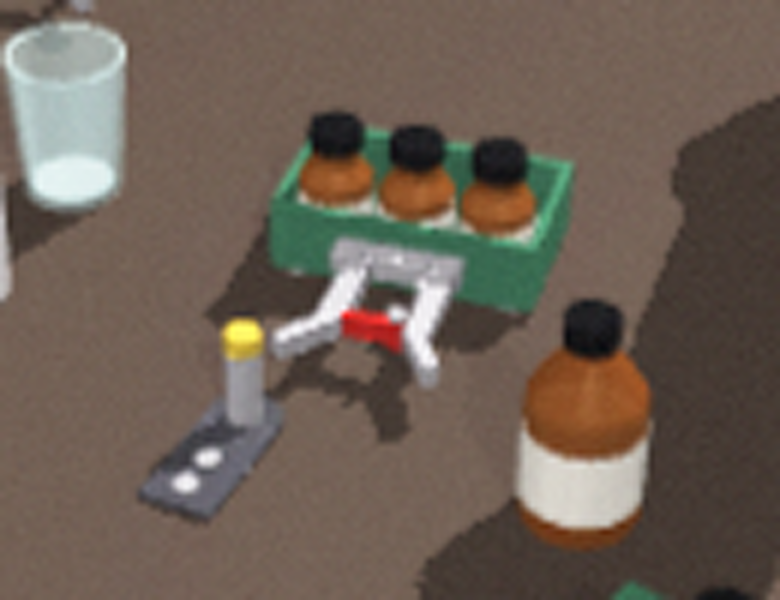

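Run:
```python
from h import *
C=cam("top")
f=lambda x,y,z:onz(C,180+(x+.5)/4-.5,130+(y+.5)/4-.5,z)
c=np.array([f(x,y,.046) for x,y in [(255,375),(440,298),(490,408),(302,488)]])
print(c.round(4),c.mean(0), np.linalg.norm(c-np.roll(c,1,0),axis=1))
for a,b in [(0,3),(1,2)]: v=c[a]-c[b];print("head",np.arctan2(v[1],v[0]))
for a,b in [(0,1),(3,2)]: v=c[a]-c[b];print("head",np.arctan2(-v[0],v[1]))
g1,g2=f(242,242,.025),f(345,198,.025);print("tips",g1,g2,(g1+g2)/2)
t=f(308,64,.005);p=np.array([.6905,-.1375]);print("tail",t,np.arctan2(t[1]-p[1],t[0]-p[0]))
C2=cam("scene")
f2=lambda x,y,z:onz(C2,200+(x+.5)/6-.5,150+(y+.5)/6-.5,z)
print("S rim",f2(272,205,.046),f2(573,163,.046),f2(540,243,.046),f2(372,132,.046))
print("S pin base",f2(243,418,.005)) 
t=f2(172,502,.005);print("S tail",t)
st=arm.observe();M=R.from_rotvec(st["ee_rot"]).as_matrix();print(M.round(3))
```

```text
[[ 0.523  -0.0802  0.046 ]
 [ 0.5772 -0.2157  0.046 ]
 [ 0.4968 -0.25    0.046 ]
 [ 0.4411 -0.1132  0.046 ]] [ 0.50953256 -0.164801    0.046     ] [0.0882136  0.14598793 0.08747298 0.14768256]
head 0.3834933180671638
head 0.4028664612283941
head 0.3810523883366447
head 0.38620654084437217
tips [ 0.62331812 -0.07094594  0.025     ] [ 0.65537279 -0.1481951   0.025     ] [ 0.63934545 -0.10957052  0.025     ]
tail [ 0.76276525 -0.12207246  0.005     ] 0.21032761800976008
S rim [ 0.58019208 -0.21135313  0.046     ] [ 0.43958593 -0.10900628  0.046     ] [ 0.5162232  -0.07719981  0.046     ] [ 0.48632769 -0.21652551  0.046     ]
S pin base [ 0.69203477 -0.13527383  0.005     ]
S tail [ 0.76324499 -0.11883148  0.005     ]
[[ 0.    -0.917  0.399]
 [ 0.     0.399  0.917]
 [-1.    -0.     0.   ]]
```

The candidates for the carrier in the top view are (272,228), (432,244) and (166,140). The one nearest the base is (272,228), about 0.54 m away, and the crop confirms it. Its hook faces the yellow-topped pin at (262,166). I'll move behind its rear wall with the jaws open across it.

Emit:
send_rows(rows=[[[0, -30, -39, 8, 0, 0, 100], [0, -59, -79, 16, 0, 0, 100], [0, -89, -118, 24, 0, 0, 100], [0, -118, -158, 32, 0, 0, 100], [0, -148, -197, 40, 0, 0, 100], [0, -178, -237, 48, 0, 0, 100], [0, -207, -276, 56, 0, 0, 100], [0, -237, -316, 64, 0, 0, 100]]])

```text
clock: 1.75
position: [0.3406, 0.1873, 0.227]
ee_rot: [-0.029, 1.57, 0.031]
force: [0.9, 0.9, -0.6]
width: 1.001
```

```bash
cat >> h.py <<'E'
def togo(x,y,z,h):
    st=arm.observe();M=R.from_rotvec(st["ee_rot"]).as_matrix()
    T=np.array([[0,np.cos(h),np.sin(h)],[0,np.sin(h),-np.cos(h)],[-1,0,0]])
    # tool x down, tool y forward f, tool z = x cross y
    T[:,2]=np.cross(T[:,0],T[:,1])
    d=M.T@(np.array([x,y,z])-st["position"]);w=R.from_matrix(M.T@T).as_rotvec(degrees=True)
    print("clock",round(st["clock"],2),"pos",st["position"].round(4),"head",round(np.arctan2(M[1,1],M[0,1]),4),"F",st["force"].round(1),"q",st["joints"].round(2))
    print("togo mm",(d*1000).round(1),"deg",w.round(1))
E
python3 -c "
from h import *
togo(.431,-.196,.226,.388)"
```

```text
clock 1.75 pos [0.3406 0.1873 0.227 ] head 1.6093 F [ 0.9  0.9 -0.6] q [-0.98  0.03  0.36  2.12 -0.01  1.   -0.58]
togo mm [   0.6 -386.5   75.6] deg [70.  -0.  -0.1]
```

Emit:
send_rows(rows=[[[0, -48, 9, 8.5, 0, 0, 100], [0, -97, 19, 17, 0, 0, 100], [0, -145, 28, 25.5, 0, 0, 100], [0, -193, 38, 34, 0, 0, 100], [0, -242, 47, 42.5, 0, 0, 100], [0, -290, 57, 51, 0, 0, 100], [0, -338, 66, 59.5, 0, 0, 100], [0, -386, 76, 68, 0, 0, 100]]])

```text
clock: 2.55
position: [0.4337, -0.1952, 0.2272]
ee_rot: [0.893, 1.379, -0.891]
force: [0.9, -0.2, 0.4]
width: 0.998
```

```bash
python3 -c "
from h import *
togo(.431,-.196,.025,.388)"
```

```text
clock 2.55 pos [ 0.4337 -0.1952  0.2272] head 0.4226 F [ 0.9 -0.2  0.4] q [-0.4   0.23  0.87  1.97 -0.2   1.03 -0.58]
togo mm [202.2  -3.1  -0.4] deg [ 2.   0.  -0.1]
```

Emit:
send_rows(rows=[[[40, -3, 0, 2, 0, 0, 100], [80, -3, 0, 2, 0, 0, 100], [115, -3, 0, 2, 0, 0, 100], [145, -3, 0, 2, 0, 0, 100], [170, -3, 0, 2, 0, 0, 100], [190, -3, 0, 2, 0, 0, 100], [202, -3, 0, 2, 0, 0, 100], [202, -3, 0, 2, 0, 0, 100]]])

```text
clock: 3.35
position: [0.43, -0.1944, 0.0238]
ee_rot: [0.915, 1.372, -0.916]
force: [0.1, 1.0, 0.3]
width: 1.0
```

Run:
```python
from h import *
togo(.431,-.196,.025,.388)
for n in ["scene","top"]:
    im,d=optics.get_image(n);np.savez("pics/"+n+"1.npz",im=im,d=d)
    save(n+"1",cv2.resize(im[130:265,180:370],None,fx=4,fy=4,interpolation=cv2.INTER_CUBIC) if n=="top" else cv2.resize(im[150:250,200:330],None,fx=6,fy=6,interpolation=cv2.INTER_CUBIC))
```

```text
clock 3.35 pos [ 0.43   -0.1944  0.0238] head 0.3928 F [0.1 1.  0.3] q [-0.13  0.55  0.61  2.18 -0.58  0.58 -0.28]
togo mm [-1.2  0.3  1.9] deg [ 0.3 -0.1  0.1]
```

View pics/top1.png

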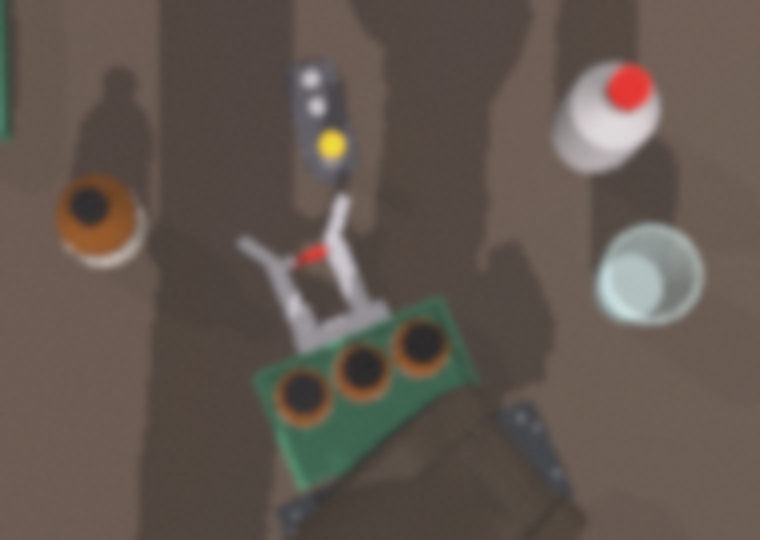

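View pics/scene1.png

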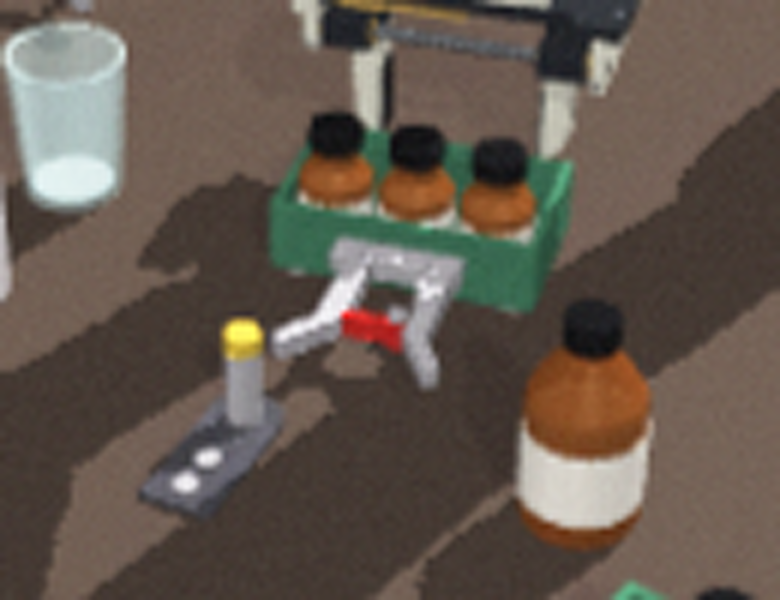

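Emit:
send_rows(rows=[[[-1, 8, 2, 0, 0, 0, 100], [-1, 15, 2, 0, 0, 0, 100], [-1, 20, 2, 0, 0, 0, 100], [-1, 23, 2, 0, 0, 0, 100], [-1, 25, 2, 0, 0, 0, 100], [-1, 27, 2, 0, 0, 0, 100], [-1, 29, 2, 0, 0, 0, 100], [-1, 31, 2, 0, 0, 0, 100]]])

```text
clock: 4.25
position: [0.4595, -0.1848, 0.0257]
ee_rot: [0.915, 1.37, -0.916]
force: [-3.6, -1.6, 1.7]
width: 1.0
```

Run:
```python
from h import *
togo(.431,-.196,.025,.388)
im,d=optics.get_image("scene")
save("scene2",cv2.resize(im[150:250,200:330],None,fx=6,fy=6,interpolation=cv2.INTER_CUBIC))
from scipy.optimize import brentq
C0=np.array([.5095,-.164]);pin=np.array([.691,-.137]);h0=.388
rot=lambda a:np.array([[np.cos(a),-np.sin(a)],[np.sin(a),np.cos(a)]])
for Rr in (-.08,-.1,-.13):
    O=C0+rot(h0)@[-.045,Rr]
    def pc(t):
        C=O+rot(-t)@(C0-O);return rot(-(h0-t))@(pin-C)
    t=brentq(lambda t:pc(t)[1]-.0025,0,.6);print(Rr,t,np.degrees(t),pc(t))
```

```text
clock 4.25 pos [ 0.4595 -0.1848  0.0257] head 0.3924 F [-3.6 -1.6  1.7] q [-0.17  0.57  0.62  2.12 -0.58  0.61 -0.33]
togo mm [  0.7 -30.6  -0.5] deg [ 0.3 -0.   0. ]
-0.08 0.21208915446747906 12.151813431484738 [0.16557563 0.0025    ]
-0.1 0.2142618798577252 12.276301426386759 [0.16114335 0.0025    ]
-0.13 0.2176997878386337 12.473279044047157 [0.15431022 0.0025    ]
```

View pics/scene2.png

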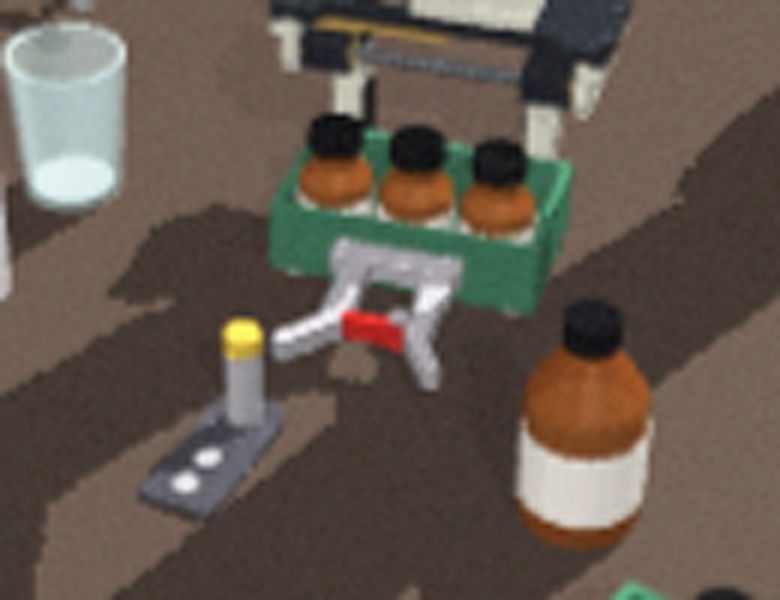

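Emit:
send_rows(rows=[[[0, 2.8, 0, 1.5, 0, 0, 100], [0, 5.5, 0, 3, 0, 0, 100], [0, 8.2, 0, 4.5, 0, 0, 100], [0, 11, 0, 6, 0, 0, 100], [0, 13.7, 0, 7.6, 0, 0, 100], [0, 16.5, 0, 9.2, 0, 0, 100], [0, 19.3, 0, 10.8, 0, 0, 100], [0, 22, 0, 12.3, 0, 0, 100]]])

```text
clock: 5.1
position: [0.4806, -0.1759, 0.0257]
ee_rot: [1.079, 1.287, -1.078]
force: [-2.0, 0.6, 0.5]
width: 1.0
```

Run:
```python
from h import *
togo(.431,-.196,.025,.388)
im,d=optics.get_image("scene");np.savez("pics/scene3.npz",im=im,d=d)
save("scene3",cv2.resize(im[150:250,200:330],None,fx=6,fy=6,interpolation=cv2.INTER_CUBIC))
im,d=optics.get_image("top");np.savez("pics/top3.npz",im=im,d=d)
save("top3",cv2.resize(im[130:265,180:370],None,fx=4,fy=4,interpolation=cv2.INTER_CUBIC))
```

```text
clock 5.1 pos [ 0.4806 -0.1759  0.0257] head 0.1762 F [-2.   0.6  0.5] q [-0.24  0.61  0.68  2.09 -0.63  0.66 -0.52]
togo mm [  0.7 -52.4  11.1] deg [-12.1  -0.   -0. ]
```

View pics/scene3.png

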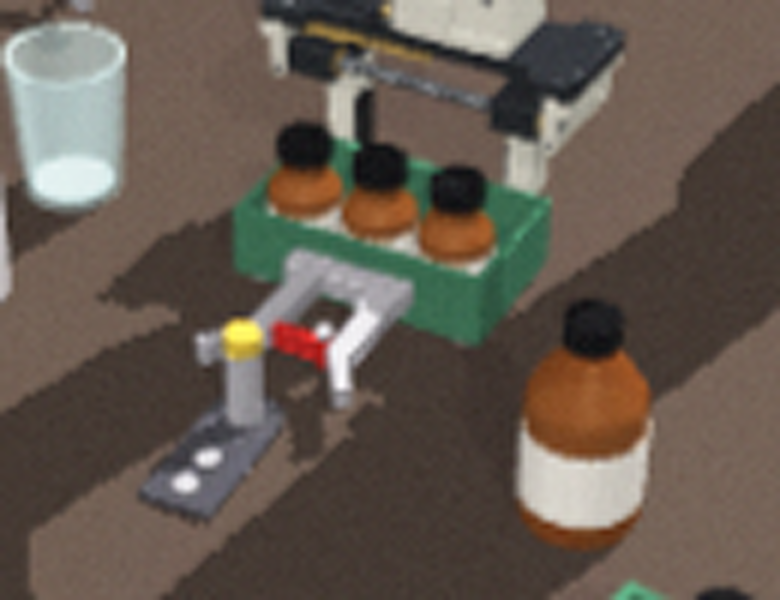

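View pics/top3.png

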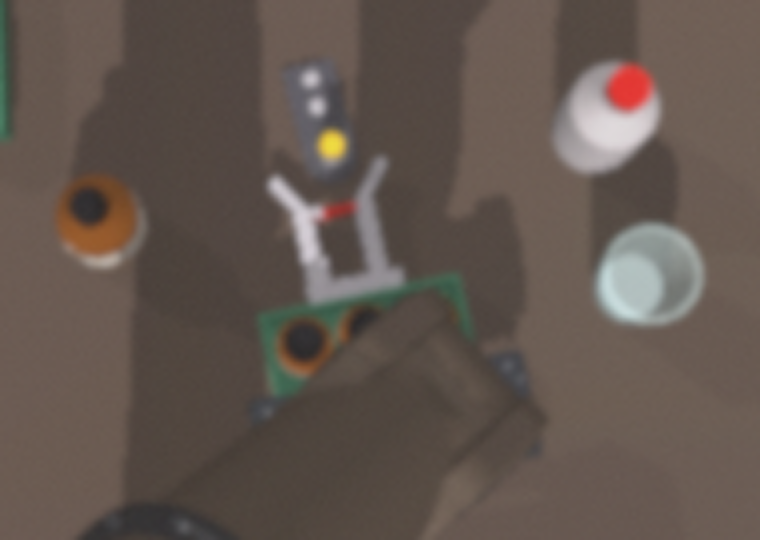

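Run:
```python
from h import *
C=cam("top")
f=lambda x,y,z:onz(C,180+(x+.5)/4-.5,130+(y+.5)/4-.5,z)[:2]
a,b=f(261,316,.046),f(460,277,.046)
v=a-b;h=np.arctan2(-v[0],v[1]);print("front rim",a,b,np.linalg.norm(v),"head",h)
rot=lambda a:np.array([[np.cos(a),-np.sin(a)],[np.sin(a),np.cos(a)]])
pin=np.array([.691,-.137])
for hh in (h,.1762):
  Cc=(a+b)/2-rot(hh)@[.045,0];print("C",Cc,"pin in carrier",rot(-hh)@(pin-Cc))
  g1,g2=f(274,184,.028),f(381,160,.028);m=(g1+g2)/2;print(g1,g2,np.linalg.norm(g1-g2),"pin rel tips-mid (want y~0)",rot(-hh)@(pin-m))
  st=arm.observe();print("C from tcp",st["position"][:2]+rot(hh)@[.0545,0],rot(-hh)@(pin-st["position"][:2]))
```

```text
front rim [ 0.56588385 -0.08504025] [ 0.59245168 -0.23068655] 0.1480496380749965 head 0.18042954793982643
C [ 0.53489826 -0.16593875] pin in carrier [0.15876081 0.00045618]
[ 0.66622752 -0.09534827] [ 0.6832265  -0.17548434] 0.08191920607084321 pin rel tips-mid (want y~0) [ 0.01572463 -0.00447821]
C from tcp [ 0.53475121 -0.16622767] [0.21345732 0.00071402]
C [ 0.5348645  -0.16575143] pin in carrier [0.15875787 0.00093733]
[ 0.66622752 -0.09534827] [ 0.6832265  -0.17548434] 0.08191920607084321 pin rel tips-mid (want y~0) [ 0.01574343 -0.00441166]
C from tcp [ 0.5347921  -0.16645452] [0.21345239 0.00161684]
```

Emit:
send_rows(rows=[[[0, 5, 0, 0.2, 0, 0, 100], [0, 10, 0, 0.5, 0, 0, 100], [0, 15, 0.2, 0.8, 0, 0, 100], [0, 20, 0.4, 1, 0, 0, 100], [0, 25, 0.5, 1, 0, 0, 100], [0, 30, 0.6, 1, 0, 0, 100], [0, 34, 0.7, 1, 0, 0, 100], [0, 37, 0.7, 1, 0, 0, 100]]])

```text
clock: 6.0
position: [0.5165, -0.1702, 0.0257]
ee_rot: [1.09, 1.282, -1.09]
force: [-6.6, -0.3, 5.4]
width: 0.997
```

Run:
```python
from h import *
togo(.431,-.196,.025,.388)
im,d=optics.get_image("scene");np.savez("pics/scene4.npz",im=im,d=d)
save("scene4",cv2.resize(im[150:250,200:330],None,fx=6,fy=6,interpolation=cv2.INTER_CUBIC))
im,d=optics.get_image("top");np.savez("pics/top4.npz",im=im,d=d)
save("top4",cv2.resize(im[140:230,220:330],None,fx=6,fy=6,interpolation=cv2.INTER_CUBIC))
```

```text
clock 6.0 pos [ 0.5165 -0.1702  0.0257] head 0.161 F [-6.6 -0.3  5.4] q [-0.26  0.65  0.69  2.01 -0.64  0.71 -0.57]
togo mm [  0.7 -88.5  11.8] deg [-13.   -0.    0.1]
```

View pics/scene4.png

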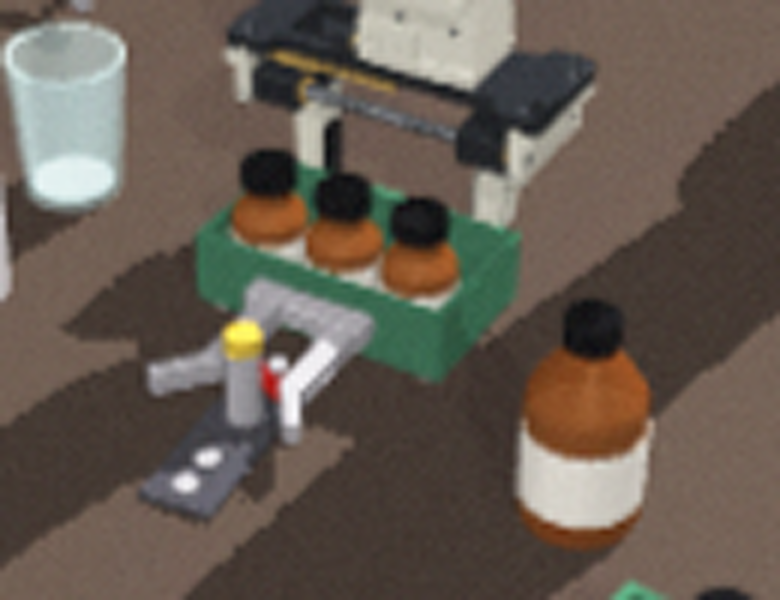

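View pics/top4.png

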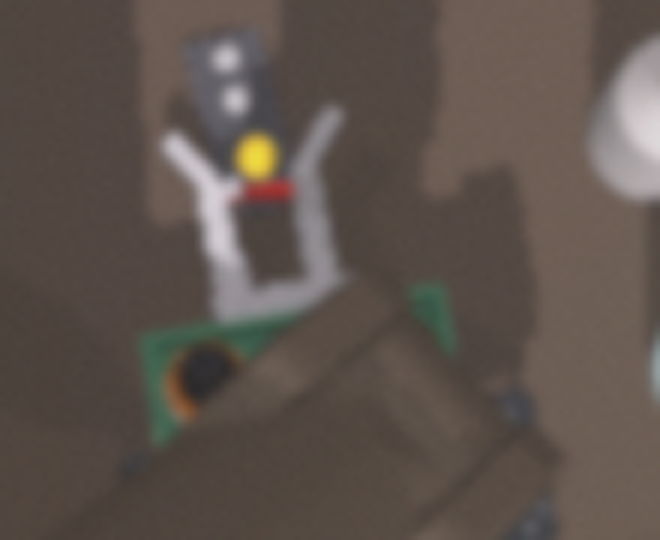

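Run:
```python
from h import *
C=cam("top")
f=lambda x,y,z:onz(C,220+(x+.5)/6-.5,140+(y+.5)/6-.5,z)[:2]
rot=lambda a:np.array([[np.cos(a),-np.sin(a)],[np.sin(a),np.cos(a)]])
h=.161;pin=np.array([.691,-.137]);T=np.array([.5165,-.1702])
Cc=T+rot(h)@[.0545,0]
g=lambda P:(rot(-h)@(P-Cc)*1000).round(1)
print("pin",g(pin),"yellow",g(f(257,157,.058)))
for n,p in dict(tipL=(167,135),tipR=(337,109),jawL=(237,200),jawR=(297,190),latchL=(236,195),latchR=(292,188),rimL=(140,336),rimR=(445,283)).items(): print(n,g(f(*p,.046 if 'rim' in n else .03)))
```

```text
pin [123.1   4.8] yellow [121.7   4. ]
tipL [145.7  44.9]
tipR [143.9 -40.8]
jawL [107.3  16.3]
jawR [107.1 -13.9]
latchL [109.9  16.4]
latchR [108.5 -11.6]
rimL [46.6 75.2]
rimR [ 46.4 -76. ]
```

Emit:
send_rows(rows=[[[0, 6, 0, 0, 0, 0, 100], [0, 12, -0.5, 0, 0, 0, 100], [0, 18, -1, 0, 0, 0, 100], [0, 25, -1, 0, 0, 0, 100], [0, 32, -1, 0, 0, 0, 100], [0, 38, -1, 0, 0, 0, 100], [0, 43, -1, 0, 0, 0, 100], [0, 46, -1, 0, 0, 0, 100]]])

```text
clock: 6.9
position: [0.5631, -0.1618, 0.0258]
ee_rot: [1.09, 1.28, -1.089]
force: [-2.2, 0.0, -0.7]
width: 1.001
```

Run:
```python
from h import *
togo(.431,-.196,.025,.388)
im,d=optics.get_image("scene");np.savez("pics/scene5.npz",im=im,d=d)
save("scene5",cv2.resize(im[150:250,200:330],None,fx=6,fy=6,interpolation=cv2.INTER_CUBIC))
im,d=optics.get_image("top");np.savez("pics/top5.npz",im=im,d=d)
save("top5",cv2.resize(im[140:230,220:330],None,fx=6,fy=6,interpolation=cv2.INTER_CUBIC))
```

```text
clock 6.9 pos [ 0.5631 -0.1618  0.0258] head 0.1611 F [-2.2  0.  -0.7] q [-0.27  0.7   0.69  1.91 -0.64  0.76 -0.63]
togo mm [   0.7 -135.9   12.5] deg [-13.   0.  -0.]
```

View pics/scene5.png

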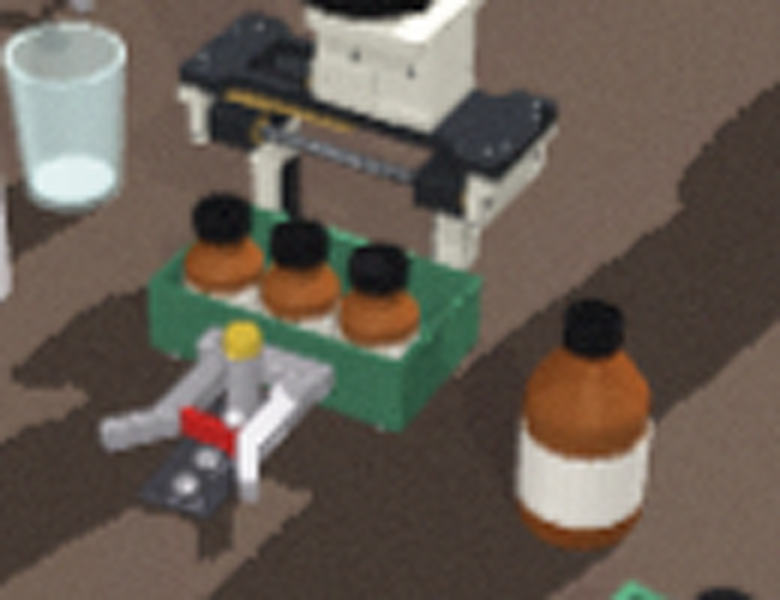

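View pics/top5.png

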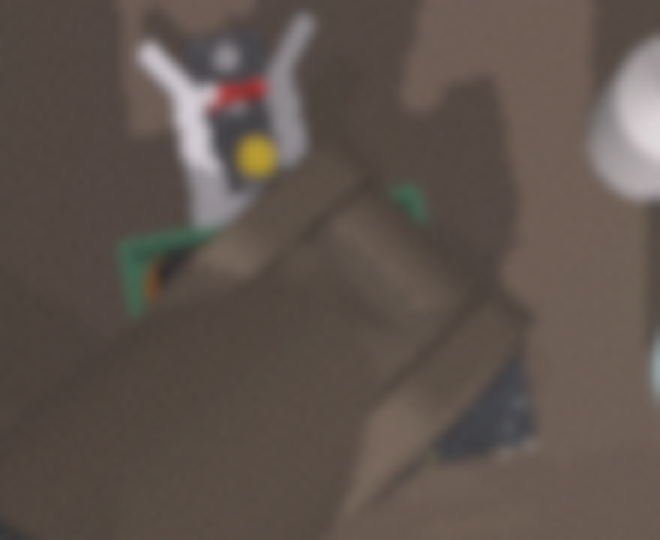

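The latch has snapped shut behind the pin. I'll push slowly until the pin meets the floor.

Emit:
send_rows(rows=[[[0, 1, 0, 0, 0, 0, 100], [0, 2, 0, 0, 0, 0, 100], [0, 3, 0, 0, 0, 0, 100], [0, 4, 0, 0, 0, 0, 100], [0, 5, 0, 0, 0, 0, 100], [0, 5.5, 0, 0, 0, 0, 100], [0, 6, 0, 0, 0, 0, 100], [0, 6, 0, 0, 0, 0, 100]]])

```text
clock: 7.8
position: [0.5678, -0.161, 0.0257]
ee_rot: [1.09, 1.281, -1.09]
force: [-4.3, -0.5, 2.0]
width: 1.0
```

Emit:
send_rows(rows=[[[0, 0.5, 0, 0, 0, 0, 100], [0, 1, 0, 0, 0, 0, 100], [0, 1.5, 0, 0, 0, 0, 100], [0, 2, 0, 0, 0, 0, 100], [0, 2.5, 0, 0, 0, 0, 100], [0, 2.5, 0, 0, 0, 0, 100], [0, 2.5, 0, 0, 0, 0, 100], [0, 2.5, 0, 0, 0, 0, 100]]])

```text
clock: 8.6
position: [0.5679, -0.1609, 0.0256]
ee_rot: [1.089, 1.284, -1.093]
force: [-11.5, -0.9, 10.6]
width: 0.999
```

The carrier has stopped against the pin: 11.5 N and no further travel. I'll back off and lift.

Emit:
send_rows(rows=[[[0, -1, 0, 0, 0, 0, 100], [0, -4, 0, 0, 0, 0, 100], [0, -10, 0, 0, 0, 0, 100], [0, -20, 0, 0, 0, 0, 100], [0, -35, 0, 0, 0, 0, 100], [0, -55, 0, 0, 0, 0, 100], [-30, -75, 0, 0, 0, 0, 100], [-70, -90, 0, 0, 0, 0, 100]]])

```text
clock: 9.4
position: [0.4787, -0.1748, 0.0951]
ee_rot: [1.09, 1.284, -1.093]
force: [1.2, -0.3, 1.2]
width: 1.002
```

Emit:
send_rows(rows=[[[-35, -20, 0, 0, 0, 0, 100], [-70, -40, 0, 0, 0, 0, 100], [-105, -60, 0, 0, 0, 0, 100], [-130, -70, 0, 0, 0, 0, 100], [-150, -80, 0, 0, 0, 0, 100], [-160, -90, 0, 0, 0, 0, 100], [-160, -90, 0, 0, 0, 0, 100], [-160, -90, 0, 0, 0, 0, 100]]])

```text
clock: 10.2
position: [0.393, -0.1888, 0.2554]
ee_rot: [1.091, 1.281, -1.088]
force: [-0.1, 0.4, -0.6]
width: 1.001
```

Run:
```python
from h import *
togo(.431,-.196,.025,.388)
im,d=optics.get_image("scene")
save("scene6",cv2.resize(im[150:250,200:330],None,fx=6,fy=6,interpolation=cv2.INTER_CUBIC))
im,d=optics.get_image("top")
save("top6",cv2.resize(im[130:265,180:370],None,fx=4,fy=4,interpolation=cv2.INTER_CUBIC))
C=cam("top")
for n in ["beaker","wash_bottle","reagent_bottle","throat"]:
    for r in finder.place_of("top",n)[:3]: print(n,round(r["confidence"],2),np.round(onz(C,*r["xy"],.025 if n=="throat" else 0),4))
```

```text
clock 10.2 pos [ 0.393  -0.1888  0.2554] head 0.1617 F [-0.1  0.4 -0.6] q [-0.62  0.1   1.07  2.02 -0.1   1.08 -0.92]
togo mm [230.4  36.   13.6] deg [-13.   -0.1  -0.1]
beaker 0.7 [ 0.5886 -0.3547  0.    ]
wash_bottle 0.82 [ 0.701  -0.3511  0.    ]
wash_bottle 0.39 [ 0.7017 -0.1376  0.    ]
reagent_bottle 0.55 [0.6333 0.0425 0.    ]
throat 0.92 [0.7746 0.2125 0.025 ]
throat 0.89 [ 0.4395 -0.5653  0.025 ]
throat 0.73 [ 0.6881 -0.1338  0.025 ]
```

View pics/scene6.png

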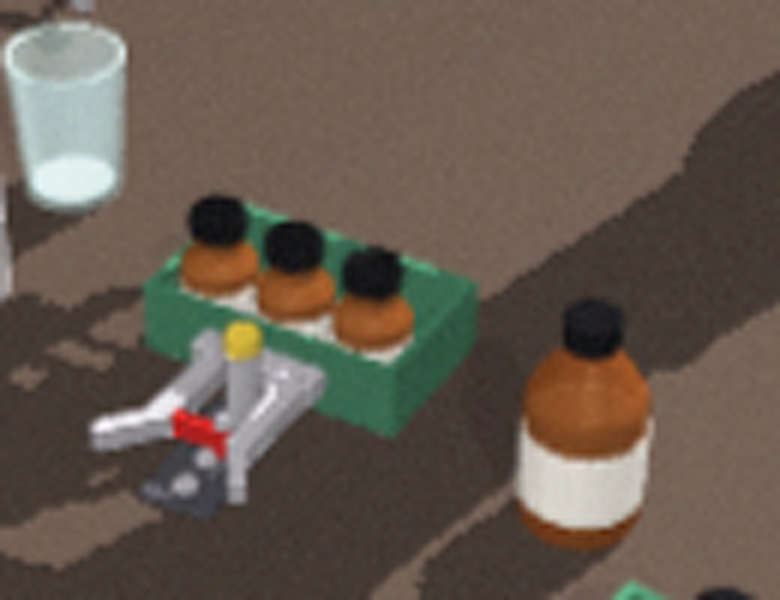

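View pics/top6.png

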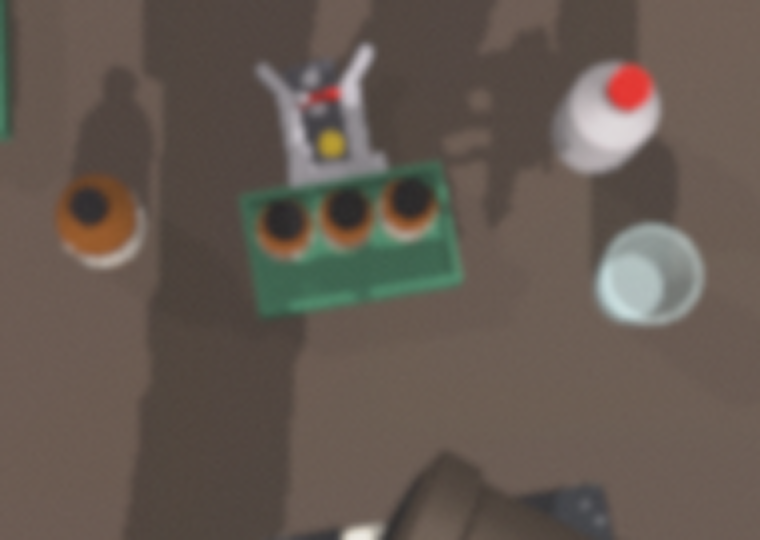

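The latch is shut behind the pin, the pin is in the throat, the carrier is flat, and the bottles and beaker are unmoved. Handing in.

```bash
python3 -c "
from h import *
print(arm.sign_off())"
```

```text
the job is handed in; nothing more can be done
None
```

The carrier nearest the base is now on the anchor pin, and the red latch has snapped shut behind it. I handed the job in at about 10 s.

- **Push:** I pushed on the rear wall with both open fingers. I turned the carrier about 13° clockwise to line the hook up with the pin, then pushed straight until it stopped at 11.5 N. After that I backed off and lifted clear.
- **Last pictures:** The latch spans the mouth beyond the pin, and the pin sits at the throat (network estimate 0.688, -0.134 against my measured pin position of 0.691, -0.137). The carrier lies flat.
- **Surroundings:** The beaker and both bottles look the same in the pictures before and after. The network's positions for them differ by up to about 10 mm between looks, which I put down to its noise.
- **Robot:** The gripper is about 0.2 m clear and the last force reading was near zero.
- **Not fully certain:** At the end of the push the wrist also read about 10 N upward, probably friction on the wall. It disappeared on release, and nothing visibly tilted.

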